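# Sweep loose bridge clips off a battery module into the bin

### The arm

A 7-joint arm with a two-finger parallel gripper is mounted at the origin on the work surface. World frame = base frame: x ahead of the robot, y to its left, z up, the work surface at z = 0. Lengths are in mm, angles in rad, forces in N, time in s.
With the tool pointing down it reaches from about 400 to 875 mm from the base axis. Payload 4.4 kg.
Tool frame: the origin (TCP) lies on the mounting face of the last link; the fingertips stand 173 mm ahead of it and the grasp point (between the pads) lies 155 mm ahead of it; z points along the fingers, y is the line along which they close (so a half turn about z gives the same grasp; the last joint's range is limited). The gripper opens to 85 mm and grips with 20 to 120 N. Pads are 22 mm wide; open, the fingers measure 114 mm over their backs; the gripper's body (76 mm by 85 mm) begins 54 mm behind the grasp point. The pads swing forward as they close: fully open they stand 13 mm farther back than shut.
Start: joints at [-1.32, 0.628, 0.038, 1.517, -0.027, 0.996, -0.02], TCP at [202.474, 617.673, 404.713] pointing down, gripper open.
Joint ranges: [-3.06, 3.06], [-0.37, 2.12], [-1.25, 1.32], [0.18, 2.47], [-1.1, 4.24], [0.23, 1.98], [-2.94, 2.94]. Speed limits (rad/s): [2.57, 2.57, 3.14, 3.14, 3.14, 3.14, 3.14].

### API

Orientations are given as [roll, pitch, yaw] about the fixed x, y, z axes, in that order (R = Rz(yaw) Ry(pitch) Rx(roll)).
In Python, from cell import * gives the robot as it stands. The module is installed in compiled form; this text tells all that it offers.
- The arm moves only by the tool jog_arm, never from a script. Its argument "steps" is a list of rows, each a list of 7 numbers: the opening, from -1 (shut) to 1 (fully open), so that 0 is half open, then the shift along the tool's x, y, z as a fraction of full scale, then the turn, a rotation vector about the tool's x, y, z as a fraction of full scale. A call has 1 to 10 rows; each row shifts and turns the commanded pose from where the row before left it, along the tool's axes as they then stand; what a row does not reach is not made up. Full scale, the value 1, is 500 mm for a shift and 2 rad for a turn. A row lasts 1/8 s, in which the tool goes at most 62.5 mm and 10.7 degrees, less where a joint would pass 70% of its speed; a pose out of reach is approached as far as the arm can. A call with a number of a shift or a turn outside -1 to 1 is refused whole. A call with a gripper value outside its range is refused whole. The fingers move at their own pace and stop on an object; the grip force is fixed at half the most. Time passes only in rows, so rows that do not move let the fingers close. It gives the time, the measured TCP pose, the force, the opening and the grip force at its end, in the units of the state.
- read_state(): the state, without advancing time (a new reading comes with each control period).
- get_image(name): name is "scene" or "top" or "wrist"; returns a dict with "pixels" (384x512x3 uint8, red, green, blue), "depth" (384x512 float32, mm along the optical axis (not along the pixel's ray), 0 where there is no reading), "vertical_fov" (degrees; the focal length in pixels is half the picture's height over the tangent of half this angle, whatever the lens; pixels are square), "cx", "cy" (the principal point, pixels), "k1" (the pictures are not rectified: a ray, as slopes to the right and down, at radius r is drawn at 1 + k1 r^2 times it, then the intrinsics apply), "R" (3x3) and "t" (3): a world point X has camera coordinates R X + t. Camera axes: x right, y down, z forward; pixel columns grow to the right and rows downward; lengths in mm; the calibration is good to about 2 mm. A picture is of the moment at which its call begins.
- finish_job(): hands the job in; it is judged then, once.
The state is a dict: "clock": time; "qpos": joint angles; "qd": joint speeds; "tau": joint torques, N m; "eef_pos": TCP position; "tool_rot": TCP orientation; "force": force on the tool from outside, world axes, zero at the start; "torque": the same for the moment, N m; "width": finger opening in mm; "gripper_force": force on a finger pad.
Only numpy, scipy, OpenCV 4.12 (cv2) and the standard library are available. Lean on these libraries where they do the work, as an engineer would, in place of code of your own. Each camera call takes 0.05 s, during which the arm holds its last target. There are 200 camera calls.

### The job

Three loose steel bridge clips have been left on top of the battery module: push them with your fingertips across the board and over its end, so that all three drop into the open parts bin beside it. Sweep them only, do not pick up or lift them, and leave the upright bolt and the copper bushing standing where they are and the screwdriver lying where it is.

Things in the scene. Friction and masses are not known exactly. Their poses are not given: they have to be found in the camera images.
- module: battery module, fixed: blue block, black end plates, flat yellow top board. Origin at the centre of its underside on the bench, z up. Board face 110 mm above it, 230 mm (x) by 300 mm (y). Black lips 12 mm thick, 12 mm above the board, along both x sides (inner faces x = +-115 mm); both y ends (+-150 mm) open, no lip. Clips start near x = -70 or +70 mm, bolt and bushing near x = 0
- bin: open-topped blue plastic parts bin, fixed on the bench against either y end of the module (it varies): 226 mm along x, 130 mm along y, 98 mm high, walls and floor 4 mm. Origin at the centre of its underside, axes parallel to the module's. Its rim is below the board, whose end is flush with the inside of the near wall: what is pushed straight over that end falls in
- carton: the closed cardboard carton, fixed on the bench against the other y end of the module: 200 mm along x, 130 mm along y, 85 mm high. Origin at the centre of its underside. Nothing belongs on it
- clip1: a loose bridge clip of plain bright steel: a short upside-down U of 5 mm sheet, 36 mm long (its x), 30 mm wide (its y), 18 mm high, 42 to 84 g, standing on its two legs on the module's top board, which it slides on. Origin at the centre of its underside, z up at the start
- clip2: a loose bridge clip of plain bright steel: a short upside-down U of 5 mm sheet, 36 mm long (its x), 30 mm wide (its y), 18 mm high, 42 to 84 g, standing on its two legs on the module's top board, which it slides on. Origin at the centre of its underside, z up at the start
- clip3: a loose bridge clip of plain bright steel: a short upside-down U of 5 mm sheet, 36 mm long (its x), 30 mm wide (its y), 18 mm high, 42 to 84 g, standing on its two legs on the module's top board, which it slides on. Origin at the centre of its underside, z up at the start
- bolt: a dark steel bolt standing loose on its round head on the board, shank up: head 28 mm across and 10 mm high, shank 16 mm across, 44 mm high in all, 110 g. Origin at the centre of its underside. Must stay
- bushing: a copper bushing standing loose on the board: flange 30 mm across, 36 mm high, 120 g. Origin at the centre of its underside. Must stay
- screwdriver: a screwdriver lying loose on the bench, to the right (-y) of the module and its neighbours, clear of the work. Must stay

How it is judged:
By the outcome, as a careful person would: the job done as asked, in the order asked, and still so for the second after the job is handed in, with the robot touching nothing.
It also fails if it takes over 64 s, if anything falls off the work surface, if the arm or the gripper's body presses on something with over 40 N, if the wrist force passes 120 N, or if a joint passes its speed limit or range.

## Working session

There is one attempt and no reset: what is moved stays moved. The work goes in short steps, Python scripts to look and compute and a tool call to move; the robot and the scene stay as the last step left them, time stands still between calls to the robot, and variables do not carry over. Pictures are saved under pics/ and viewed, at most 10 in all, crops included, and the job is handed in when it is done.

Besides the shell and the picture viewer there is one more tool, called after ">>>" by a JSON object that holds its "op" and its "data", one argument or row to a line. jog_arm: Moves the arm, as the interface text tells. Shift numbers are shares of 500 mm and turn numbers shares of 2 rad, none past 1 either way. Its arguments: {"type":"object","properties":{"steps":{"type":"array"}},"required":["steps"]}

```bash
mkdir -p pics; cat > h.py <<'E'
from cell import *
import numpy as np, cv2
def save(name,fn):
    im=get_image(name); cv2.imwrite('pics/'+fn,cv2.cvtColor(im['pixels'],cv2.COLOR_RGB2BGR)); return im
def cast(im,u,v,z):
    f=192/np.tan(np.radians(im['vertical_fov'])/2)
    d=np.array([(u-im['cx'])/f,(v-im['cy'])/f]); s=d.copy()
    for _ in range(20): s=d/(1+im['k1']*(s@s))
    R=np.array(im['R']);t=np.array(im['t']); o=-R.T@t; r=R.T@np.array([s[0],s[1],1]); 
    return o+r*(z-o[2])/r[2]
E
python3 - <<'E'
from h import *
import pickle
a=save('top','top1.png');b=save('scene','scene1.png');pickle.dump((a,b),open('im1.pkl','wb'))
s=read_state();print(s['eef_pos'],s['tool_rot'],s['clock'],s['width']);print(a['t'],a['R'],a['vertical_fov'],a['k1'])
E
```

```text
[202.3936063  617.40456345 403.90222417] [-3.13989849e+00  1.86160224e-05  2.82475556e+00] 0.1 85.59065975774952
[-150.96505076  566.38880849  935.04205643] [[ 0.0214473  -0.99974795 -0.00663656]
 [-0.9943917  -0.02064384 -0.10372549]
 [ 0.10356234  0.00882397 -0.99458382]] 55.63135084951596 -0.07857327174696432
```

View pics/top1.png

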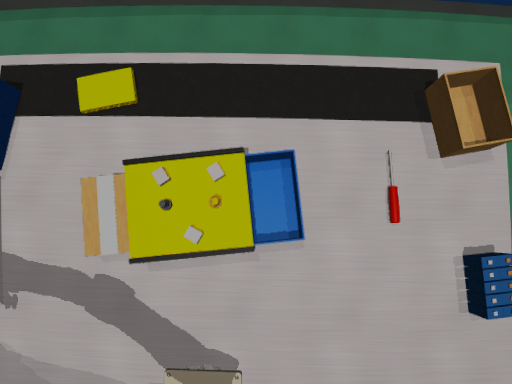

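View pics/scene1.png

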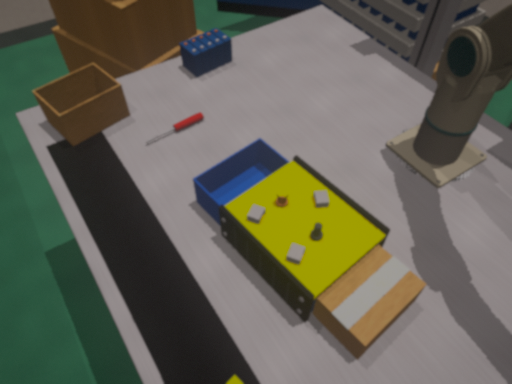

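The top view shows clips at about (161,176), (216,171) and (193,235), the bolt at (165,204) and the bushing at (215,201). The bin is at (272,198), on the −y end, and the carton is on the left. The scene view agrees.

```bash
cat > m.py <<'E'
from h import *
import sys
def measure(im,draw=None):
    p=im['pixels']; hsv=cv2.cvtColor(p,cv2.COLOR_RGB2HSV)
    y=((hsv[...,0]>22)&(hsv[...,0]<38)&(hsv[...,1]>180)&(hsv[...,2]>100)).astype(np.uint8)
    y[:140]=0
    c=max(cv2.findContours(y,0,2)[0],key=cv2.contourArea)
    rp=cv2.convexHull(c)
    W=np.array([cast(im,u,v,110)[:2] for u,v in rp[:,0]],np.float32)
    r=cv2.minAreaRect(W); print('board',r)
    a=np.radians(r[2]); e=np.array([np.cos(a),np.sin(a)]); 
    if abs(e[0])<abs(e[1]): e=np.array([e[1],-e[0]])
    if e[0]<0:e=-e
    th=np.arctan2(e[1],e[0]); Rm=np.array([[e[0],e[1]],[-e[1],e[0]]]); c0=np.array(r[0])
    print('module c',c0,'theta',th)
    reg=np.zeros_like(y); cv2.fillPoly(reg,[rp],1); reg=cv2.erode(reg,np.ones((3,3)))
    for nm,m,z in (('clip',(hsv[...,1]<70)&(hsv[...,2]>110),128),('dark',hsv[...,2]<90,120),('copper',(hsv[...,0]<21)&(hsv[...,1]>100),146)):
        m=(m&(reg>0)).astype(np.uint8)
        for k in cv2.findContours(m,0,2)[0]:
            if cv2.contourArea(k)<20: continue
            Q=np.array([cast(im,u,v,z)[:2] for u,v in k[:,0]],np.float32); q=cv2.minAreaRect(Q)
            print(nm,'px',cv2.minAreaRect(k)[0],'world',np.round(q[0],1),'size',np.round(q[1],1),'ang',round(q[2]-np.degrees(th),1),'module',np.round(Rm@(np.array(q[0])-c0),1))
    return c0,th
if __name__=='__main__':
    import pickle
    im=pickle.load(open('im1.pkl','rb'))[0] if len(sys.argv)<2 else save('top',sys.argv[1]); measure(im)
E
python3 m.py
python3 - <<'E'
import cv2
i=cv2.imread('pics/top1.png')[140:270,70:310];cv2.imwrite('pics/c1.png',cv2.resize(i,None,fx=3.3,fy=3.3,interpolation=2))
E
```

```text
board ((531.1420288085938, 34.86842346191406), (230.60354614257812, 300.13702392578125), 7.120661735534668)
module c [531.14202881  34.86842346] theta 0.12427899220585364
clip px (192.8529510498047, 234.41175842285156) world [459.9  14.3] size [36.4 29.4] ang 53.7 module [-73.2 -11.5]
clip px (160.1179962158203, 175.48876953125) world [598.8  99.3] size [35.4 29.7] ang 26.4 module [75.2 55.6]
clip px (215.27940368652344, 171.13233947753906) world [611.9 -33.7] size [36.4 28.8] ang 25.5 module [ 71.7 -78.1]
dark px (165.0, 204.5) world [529.7  86.1] size [21.7 29.4] ang -5.9 module [ 4.9 51. ]
copper px (214.75001525878906, 201.75001525878906) world [536.9 -37.3] size [24.9 26.2] ang 39.5 module [ -3.3 -72.4]
```

View pics/c1.png

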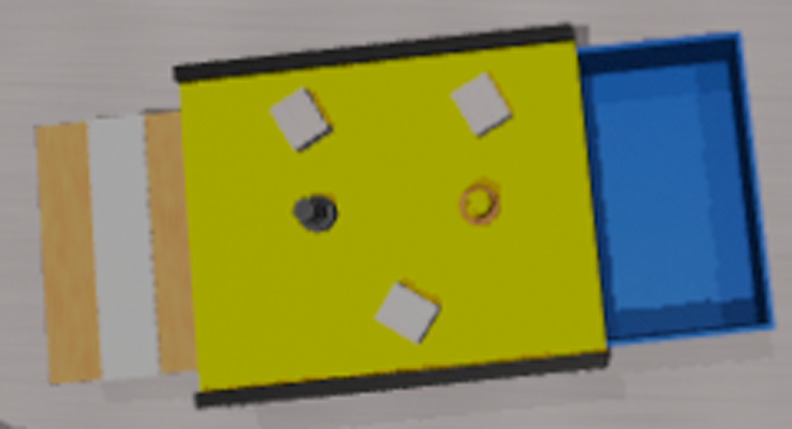

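>>> {"op": "jog_arm", "data": {
  "steps": [
    [-0.62, 0, 0, 0, 0, 0, 0.09],
    [-0.62, 0, 0, 0, 0, 0, 0.09],
    [-0.62, 0, 0, 0, 0, 0, 0.09],
    [-0.62, 0, 0, 0, 0, 0, 0.09],
    [-0.62, 0, 0, 0, 0, 0, 0.09],
    [-0.62, 0, 0, 0, 0, 0, 0.09],
    [-0.62, 0, 0, 0, 0, 0, 0.025],
    [-0.62, 0, 0, 0, 0, 0, 0]
  ]
}}

```text
clock: 1.1
eef_pos: [202.2, 617.6, 404.2]
tool_rot: [-3.141, 0.001, 1.696]
force: [0.5, 0.3, 0.8]
width: 16.3
gripper_force: 0.0
```

```bash
cat > go.py <<'E'
from h import *
import sys
from scipy.spatial.transform import Rotation as Ro
c0=np.array([531.1,34.9]);th=0.1243
s=read_state();R=Ro.from_euler('xyz',s['tool_rot']).as_matrix();p=np.array(s['eef_pos'])
M=np.array([[np.cos(th),-np.sin(th)],[np.sin(th),np.cos(th)]])
print('clock',s['clock'],'pos',p.round(1),'module',(M.T@(p[:2]-c0)).round(1),'yaw',s['tool_rot'],'w',s['width'],'F',np.round(s['force'],1))
print('axes in module x,y:',(M.T@R[:2,:2]).round(3).tolist())
x,y,z=map(float,sys.argv[1:4])
t=np.array([*(c0+M@[x,y]),z]); print('full-scale shift',(R.T@(t-p)/500).round(4))
E
python3 go.py 73 -35 404
```

```text
clock 1.1 pos [202.2 617.6 404.2] module [-254.1  619. ] yaw [-3.14125690e+00  1.00145998e-03  1.69566426e+00] w 16.25399545434216 F [0.5 0.3 0.8]
axes in module x,y: [[-0.001, 1.0], [1.0, 0.001]]
full-scale shift [-1.3084  0.6535  0.0015]
```

>>> {"op": "jog_arm", "data": {
  "steps": [
    [-0.62, -0.1, 0.05, 0, 0, 0, 0],
    [-0.62, -0.1, 0.05, 0, 0, 0, 0],
    [-0.62, -0.1, 0.05, 0, 0, 0, 0],
    [-0.62, -0.1, 0.05, 0, 0, 0, 0],
    [-0.62, -0.1, 0.05, 0, 0, 0, 0],
    [-0.62, -0.1, 0.05, 0, 0, 0, 0],
    [-0.62, -0.1, 0.05, 0, 0, 0, 0],
    [-0.62, -0.1, 0.05, 0, 0, 0, 0],
    [-0.62, -0.1, 0.05, 0, 0, 0, 0],
    [-0.62, -0.1, 0.05, 0, 0, 0, 0]
  ]
}}

```text
clock: 2.35
eef_pos: [513.2, 150.9, 404.7]
tool_rot: [3.141, -0.0, 1.696]
force: [0.2, -0.3, 1.0]
width: 16.2
gripper_force: 0.0
```

>>> {"op": "jog_arm", "data": {
  "steps": [
    [-0.62, -0.1, 0.05, 0, 0, 0, 0],
    [-0.62, -0.1, 0.05, 0, 0, 0, 0],
    [-0.62, -0.1, 0.05, 0, 0, 0, 0],
    [-0.62, -0.008, 0.0035, 0, 0, 0, 0],
    [-0.62, 0, 0, 0, 0, 0, 0]
  ]
}}

```text
clock: 2.98
eef_pos: [607.4, 9.0, 404.3]
tool_rot: [-3.141, -0.001, 1.695]
force: [0.5, 0.9, -0.4]
width: 16.4
gripper_force: 0.0
```

```bash
python3 go.py 73 -35 289
```

```text
clock 2.975 pos [607.4   9.  404.3] module [ 72.5 -35.2] yaw [-3.14063037e+00 -7.40637943e-04  1.69458684e+00] w 16.408681204333707 F [ 0.5  0.9 -0.4]
axes in module x,y: [[0.001, 1.0], [1.0, -0.001]]
full-scale shift [2.000e-04 1.200e-03 2.306e-01]
```

>>> {"op": "jog_arm", "data": {
  "steps": [
    [-0.62, 0, 0, 0.06, 0, 0, 0],
    [-0.62, 0, 0, 0.06, 0, 0, 0],
    [-0.62, 0, 0, 0.06, 0, 0, 0],
    [-0.62, 0, 0, 0.03, 0, 0, 0],
    [-0.62, 0, 0, 0.02, 0, 0, 0],
    [-0.62, 0, 0, 0, 0, 0, 0]
  ]
}}

```text
clock: 3.72
eef_pos: [607.5, 9.6, 289.6]
tool_rot: [-3.141, -0.0, 1.696]
force: [0.2, 0.2, 0.8]
width: 16.3
gripper_force: 0.0
```

```bash
python3 go.py 73 -170 289; python3 -c "
from h import *
a=save('wrist','w1.png');b=save('scene','s2.png')
cv2.imwrite('pics/j2.png',np.hstack([cv2.resize(cv2.imread('pics/w1.png'),(400,300)),cv2.resize(cv2.imread('pics/s2.png')[100:325,150:450],(400,300))]))"
```

```text
clock 3.725 pos [607.5   9.6 289.6] module [ 72.7 -34.6] yaw [-3.14123854e+00 -2.67830062e-04  1.69551170e+00] w 16.289615933293323 F [0.2 0.2 0.8]
axes in module x,y: [[-0.0, 1.0], [1.0, 0.0]]
full-scale shift [-0.2708  0.0005  0.0012]
```

View pics/j2.png

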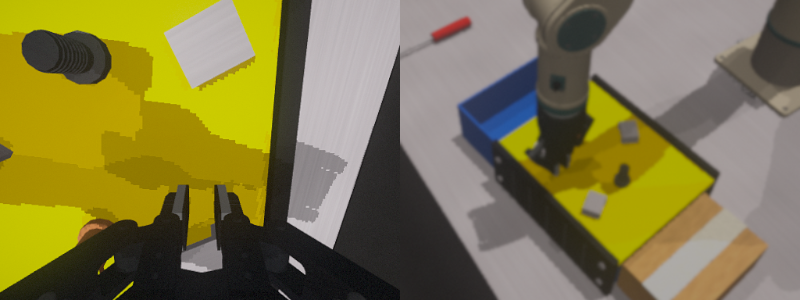

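The wrist view shows the open fingers at about (205,210), with clip 3 just beyond them at (205,255). The bushing (95,230) and clip 2 (210,45) are both clear of the sweep.

>>> {"op": "jog_arm", "data": {
  "steps": [
    [-0.62, -0.02, 0, 0, 0, 0, 0],
    [-0.62, -0.02, 0, 0, 0, 0, 0],
    [-0.62, -0.02, 0, 0, 0, 0, 0],
    [-0.62, -0.02, 0, 0, 0, 0, 0],
    [-0.62, -0.02, 0, 0, 0, 0, 0],
    [-0.62, -0.02, 0, 0, 0, 0, 0],
    [-0.62, -0.02, 0, 0, 0, 0, 0],
    [-0.62, -0.02, 0, 0, 0, 0, 0]
  ]
}}

```text
clock: 4.82
eef_pos: [617.6, -70.9, 289.7]
tool_rot: [-3.142, -0.0, 1.695]
force: [-0.4, 0.5, 0.4]
width: 16.7
gripper_force: 0.2
```

>>> {"op": "jog_arm", "data": {
  "steps": [
    [-0.62, -0.02, 0, 0, 0, 0, 0],
    [-0.62, -0.02, 0, 0, 0, 0, 0],
    [-0.62, -0.02, 0, 0, 0, 0, 0],
    [-0.62, -0.02, 0, 0, 0, 0, 0],
    [-0.62, -0.02, 0, 0, 0, 0, 0],
    [-0.62, -0.02, 0, 0, 0, 0, 0],
    [-0.62, 0, 0, 0, 0, 0, 0]
  ]
}}

```text
clock: 5.7
eef_pos: [624.8, -131.2, 289.7]
tool_rot: [3.142, 0.001, 1.693]
force: [0.0, -0.5, -0.4]
width: 16.1
gripper_force: 0.0
```

```bash
python3 go.py 73 -170 289; python3 -c "
from h import *
a=save('wrist','w3.png');b=save('top','t3.png')
cv2.imwrite('pics/j3.png',np.hstack([cv2.resize(cv2.imread('pics/w3.png'),(400,300)),cv2.resize(cv2.imread('pics/t3.png')[120:270,110:310],(400,300))]))"
```

```text
clock 5.7 pos [ 624.8 -131.2  289.7] module [  72.4 -176.4] yaw [3.14154163e+00 7.58355675e-04 1.69315272e+00] w 16.143172661530564 F [ 0.  -0.5 -0.4]
axes in module x,y: [[0.002, 1.0], [1.0, -0.002]]
full-scale shift [0.0128 0.0011 0.0015]
```

View pics/j3.png

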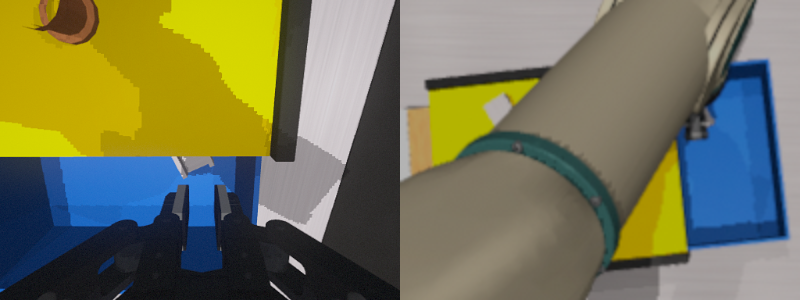

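In the wrist view clip 3 is inside the bin at about (195,165), below the board end. Next I'll raise and go behind clip 2.

>>> {"op": "jog_arm", "data": {
  "steps": [
    [-0.62, 0, 0, -0.06, 0, 0, 0],
    [-0.62, 0, 0, -0.06, 0, 0, 0],
    [-0.62, 0.1, 0, 0, 0, 0, 0],
    [-0.62, 0.1, 0, 0, 0, 0, 0],
    [-0.62, 0.1, 0, 0, 0, 0, 0],
    [-0.62, 0.1, 0, 0, 0, 0, 0],
    [-0.62, 0.1, 0.005, 0, 0, 0, 0],
    [-0.62, 0.06, 0, 0, 0, 0, 0],
    [-0.62, 0, 0, 0, 0, 0, 0]
  ]
}}

```text
clock: 6.92
eef_pos: [591.8, 152.6, 349.4]
tool_rot: [-3.141, -0.002, 1.702]
force: [0.2, 0.2, 0.1]
width: 16.4
gripper_force: 0.0
```

```bash
python3 go.py 75 104 289
```

```text
clock 6.925 pos [591.8 152.6 349.4] module [ 74.8 109.3] yaw [-3.14090828e+00 -2.32033268e-03  1.70156806e+00] w 16.44869146140435 F [0.2 0.2 0.1]
axes in module x,y: [[-0.006, 1.0], [1.0, 0.006]]
full-scale shift [-0.0109  0.0003  0.1208]
```

>>> {"op": "jog_arm", "data": {
  "steps": [
    [-0.62, 0, 0, 0.06, 0, 0, 0],
    [-0.62, 0, 0, 0.04, 0, 0, 0],
    [-0.62, 0, 0, 0.02, 0, 0, 0],
    [-0.62, -0.02, 0, 0, 0, 0, 0],
    [-0.62, -0.02, 0, 0, 0, 0, 0],
    [-0.62, -0.02, 0, 0, 0, 0, 0],
    [-0.62, -0.02, 0, 0, 0, 0, 0],
    [-0.62, -0.02, 0, 0, 0, 0, 0],
    [-0.62, -0.02, 0, 0, 0, 0, 0],
    [-0.62, -0.02, 0, 0, 0, 0, 0]
  ]
}}

```text
clock: 8.18
eef_pos: [601.5, 78.2, 289.7]
tool_rot: [-3.142, -0.0, 1.695]
force: [-0.3, 1.0, 0.7]
width: 16.1
gripper_force: 0.1
```

```bash
python3 go.py 74 -176 289; python3 -c "
from h import *
a=save('wrist','w4.png');b=save('top','t4.png')
cv2.imwrite('pics/j4.png',np.hstack([cv2.resize(cv2.imread('pics/w4.png'),(400,300)),cv2.resize(cv2.imread('pics/t4.png')[120:270,110:310],(400,300))]))"
```

```text
clock 8.175 pos [601.5  78.2 289.7] module [75.2 34.3] yaw [-3.14152430e+00 -4.18970206e-05  1.69477642e+00] w 16.10226856224356 F [-0.3  1.   0.7]
axes in module x,y: [[0.0, 1.0], [1.0, -0.0]]
full-scale shift [-0.4205 -0.0023  0.0014]
```

View pics/j4.png

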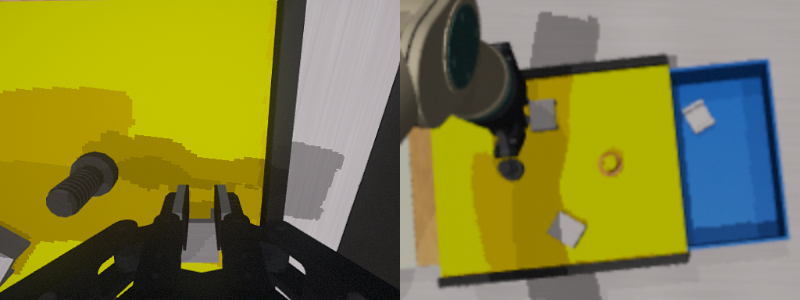

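In the top view, clip 3 lies in the bin (698,117) and clip 2 is squared up ahead of the fingers (543,115). The bolt (510,168) and bushing (611,161) are undisturbed, so I'll keep sweeping.

>>> {"op": "jog_arm", "data": {
  "steps": [
    [-0.62, -0.02, 0, 0, 0, 0, 0],
    [-0.62, -0.02, 0, 0, 0, 0, 0],
    [-0.62, -0.02, 0, 0, 0, 0, 0],
    [-0.62, -0.02, 0, 0, 0, 0, 0],
    [-0.62, -0.02, 0, 0, 0, 0, 0],
    [-0.62, -0.02, 0, 0, 0, 0, 0],
    [-0.62, -0.02, 0, 0, 0, 0, 0],
    [-0.62, -0.02, 0, 0, 0, 0, 0],
    [-0.62, -0.02, 0, 0, 0, 0, 0],
    [-0.62, -0.02, 0, 0, 0, 0, 0]
  ]
}}

```text
clock: 9.52
eef_pos: [613.8, -21.0, 289.7]
tool_rot: [-3.142, -0.0, 1.695]
force: [0.6, 0.8, -0.1]
width: 16.3
gripper_force: 0.1
```

>>> {"op": "jog_arm", "data": {
  "steps": [
    [-0.62, -0.02, 0, 0, 0, 0, 0],
    [-0.62, -0.02, 0, 0, 0, 0, 0],
    [-0.62, -0.02, 0, 0, 0, 0, 0],
    [-0.62, -0.02, 0, 0, 0, 0, 0],
    [-0.62, -0.02, 0, 0, 0, 0, 0],
    [-0.62, -0.02, 0, 0, 0, 0, 0],
    [-0.62, -0.02, 0, 0, 0, 0, 0],
    [-0.62, -0.02, 0, 0, 0, 0, 0],
    [-0.62, -0.02, 0, 0, 0, 0, 0],
    [-0.62, -0.02, 0, 0, 0, 0, 0]
  ]
}}

```text
clock: 10.78
eef_pos: [626.2, -120.3, 289.7]
tool_rot: [-3.142, 0.0, 1.695]
force: [-0.1, 1.1, 0.1]
width: 16.0
gripper_force: 0.0
```

>>> {"op": "jog_arm", "data": {
  "steps": [
    [-0.62, -0.02, 0, 0, 0, 0, 0],
    [-0.62, 0, 0, 0, 0, 0, 0],
    [-0.62, 0, 0, -0.06, 0, 0, 0],
    [-0.62, 0, 0, -0.06, 0, 0, 0],
    [-0.62, 0, 0, -0.06, 0, 0, 0],
    [-0.62, 0, 0, 0, 0, 0, 0]
  ]
}}

```text
clock: 11.52
eef_pos: [628.2, -129.3, 382.3]
tool_rot: [3.137, 0.001, 1.695]
force: [0.3, -0.0, 0.0]
width: 16.2
gripper_force: 0.0
```

```bash
python3 go.py -73 38 379; python3 -c "
from h import *
a=save('wrist','w5.png')"
```

```text
clock 11.525 pos [ 628.2 -129.3  382.3] module [  76. -175.] yaw [3.13661484e+00 1.13826096e-03 1.69544174e+00] w 16.168970706224496 F [ 0.3 -0.   0. ]
axes in module x,y: [[-0.0, 1.0], [1.0, 0.0]]
full-scale shift [ 0.4261 -0.2978  0.0047]
```

View pics/w5.png

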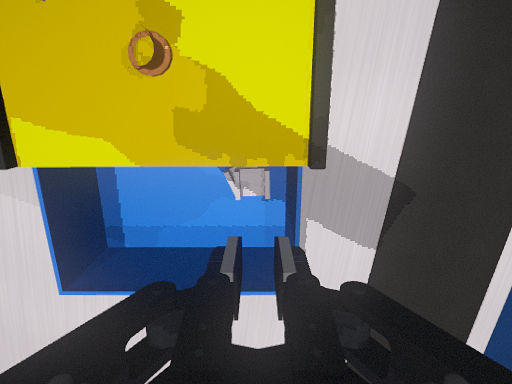

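Both clips now lie in the bin at about (250,182) and the bushing is standing at (150,53). Next is clip 1.

>>> {"op": "jog_arm", "data": {
  "steps": [
    [-0.62, 0.085, -0.06, 0, 0, 0, 0],
    [-0.62, 0.085, -0.06, 0, 0, 0, 0],
    [-0.62, 0.085, -0.06, 0, 0, 0, 0],
    [-0.62, 0.085, -0.06, 0, 0, 0, 0],
    [-0.62, 0.085, -0.058, 0, 0, 0, 0],
    [-0.62, 0, 0, 0, 0, 0, 0],
    [-0.62, 0, 0, 0, 0, 0, 0]
  ]
}}

```text
clock: 12.45
eef_pos: [453.3, 62.9, 379.3]
tool_rot: [-3.141, 0.0, 1.695]
force: [-0.4, 0.1, -1.1]
width: 16.2
gripper_force: 0.0
```

```bash
python3 go.py -73 38 289
```

```text
clock 12.45 pos [453.3  62.9 379.3] module [-73.7  37.5] yaw [-3.14113439e+00  4.94296252e-04  1.69544590e+00] w 16.158548713933712 F [-0.4  0.1 -1.1]
axes in module x,y: [[-0.0, 1.0], [1.0, 0.0]]
full-scale shift [0.0012 0.0014 0.1806]
```

>>> {"op": "jog_arm", "data": {
  "steps": [
    [-0.62, 0, 0, 0.06, 0, 0, 0],
    [-0.62, 0, 0, 0.06, 0, 0, 0],
    [-0.62, 0, 0, 0.04, 0, 0, 0],
    [-0.62, 0, 0, 0.02, 0, 0, 0],
    [-0.62, -0.02, 0, 0, 0, 0, 0],
    [-0.62, -0.02, 0, 0, 0, 0, 0],
    [-0.62, -0.02, 0, 0, 0, 0, 0],
    [-0.62, -0.02, 0, 0, 0, 0, 0],
    [-0.62, -0.02, 0, 0, 0, 0, 0],
    [-0.62, -0.02, 0, 0, 0, 0, 0]
  ]
}}

```text
clock: 13.7
eef_pos: [460.8, 2.8, 289.8]
tool_rot: [3.141, -0.0, 1.695]
force: [0.3, 0.7, 0.1]
width: 16.2
gripper_force: 0.4
```

```bash
python3 go.py -73 -176 289; python3 -c "
from h import *
a=save('wrist','w6.png');b=save('top','t6.png')
cv2.imwrite('pics/j6.png',np.hstack([cv2.resize(cv2.imread('pics/w6.png'),(400,300)),cv2.resize(cv2.imread('pics/t6.png')[120:270,110:310],(400,300))]))"
```

```text
clock 13.7 pos [460.8   2.8 289.8] module [-73.8 -23.2] yaw [ 3.14138299e+00 -1.18969965e-04  1.69477393e+00] w 16.154322227851246 F [0.3 0.7 0.1]
axes in module x,y: [[0.0, 1.0], [1.0, -0.0]]
full-scale shift [-0.3057  0.0017  0.0016]
```

View pics/j6.png

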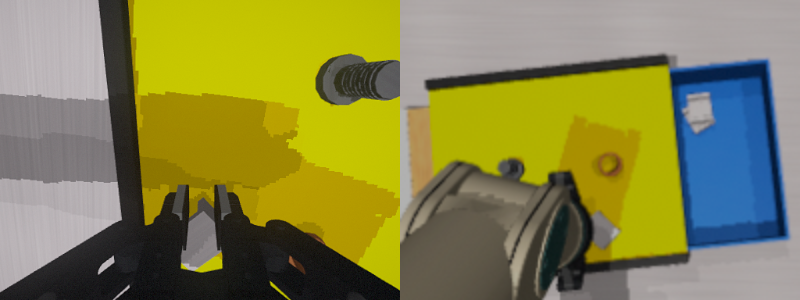

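Clip 1's corner is cradled between the fingers, at (205,235) in the wrist view, and it's clear of the lip and the bushing. I'll finish the sweep.

>>> {"op": "jog_arm", "data": {
  "steps": [
    [-0.62, -0.02, 0, 0, 0, 0, 0],
    [-0.62, -0.02, 0, 0, 0, 0, 0],
    [-0.62, -0.02, 0, 0, 0, 0, 0],
    [-0.62, -0.02, 0, 0, 0, 0, 0],
    [-0.62, -0.02, 0, 0, 0, 0, 0],
    [-0.62, -0.02, 0, 0, 0, 0, 0],
    [-0.62, -0.02, 0, 0, 0, 0, 0],
    [-0.62, -0.02, 0, 0, 0, 0, 0],
    [-0.62, -0.02, 0, 0, 0, 0, 0],
    [-0.62, -0.02, 0, 0, 0, 0, 0]
  ]
}}

```text
clock: 15.05
eef_pos: [473.1, -96.5, 289.7]
tool_rot: [-3.142, -0.0, 1.695]
force: [0.2, 0.9, 0.3]
width: 16.7
gripper_force: 0.3
```

>>> {"op": "jog_arm", "data": {
  "steps": [
    [-0.62, -0.02, 0, 0, 0, 0, 0],
    [-0.62, -0.02, 0, 0, 0, 0, 0],
    [-0.62, -0.02, 0, 0, 0, 0, 0],
    [-0.62, -0.02, 0, 0, 0, 0, 0],
    [-0.62, -0.02, 0, 0, 0, 0, 0],
    [-0.62, -0.02, 0, 0, 0, 0, 0],
    [-0.62, 0, 0, 0, 0, 0, 0],
    [-0.62, 0, 0, -0.06, 0, 0, 0],
    [-0.62, 0, 0, -0.06, 0, 0, 0],
    [-0.62, 0, 0, -0.06, 0, 0, 0]
  ]
}}

```text
clock: 16.3
eef_pos: [480.3, -154.9, 380.5]
tool_rot: [-3.141, -0.001, 1.695]
force: [0.5, 0.4, -1.1]
width: 16.0
gripper_force: 0.0
```

>>> {"op": "jog_arm", "data": {
  "steps": [
    [-0.62, -0.1, 0, 0, 0, 0, 0],
    [-0.62, -0.1, 0, 0, 0, 0, 0],
    [-0.62, -0.1, 0, 0, 0, 0, 0],
    [-0.62, 0, 0, 0, 0, 0, 0],
    [-0.62, 0, 0, 0, 0, 0, 0]
  ]
}}

```text
clock: 16.92
eef_pos: [498.9, -303.2, 379.2]
tool_rot: [-3.141, -0.002, 1.695]
force: [-0.5, 1.0, -0.3]
width: 16.2
gripper_force: 0.0
```

```bash
python3 go.py -73 -176 289; python3 m.py t7.png; python3 -c "
from h import *
b=save('scene','s7.png')
cv2.imwrite('pics/j7.png',np.hstack([cv2.resize(cv2.imread('pics/t7.png')[120:270,110:310],(400,300)),cv2.resize(cv2.imread('pics/t7.png'),(400,300))]))"
```

```text
clock 16.925 pos [ 498.9 -303.2  379.2] module [ -73.8 -331.6] yaw [-3.14093182e+00 -1.82986924e-03  1.69529904e+00] w 16.18675770784221 F [-0.5  1.  -0.3]
axes in module x,y: [[-0.0, 1.0], [1.0, 0.0]]
full-scale shift [0.3108 0.0018 0.181 ]
board ((531.2186889648438, 34.827301025390625), (230.91246032714844, 300.1710205078125), 7.086980819702148)
module c [531.21868896  34.82730103] theta 0.12369114932948912
dark px (165.5, 204.5) world [529.7  84.9] size [21.7 27. ] ang -5.8 module [ 4.7 49.9]
copper px (214.75001525878906, 201.75001525878906) world [536.9 -37.3] size [24.9 26.2] ang 39.4 module [ -3.3 -72.3]
```

View pics/j7.png

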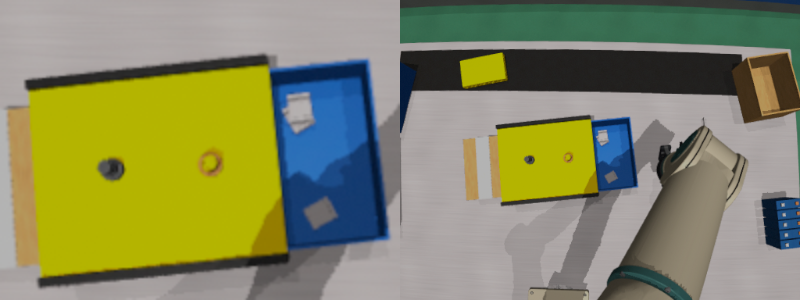

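All three clips are in the bin: two at (298,112) and one at (320,212) in the crop. The bolt and bushing haven't moved, and the tool is clear at height, touching nothing.

```bash
python3 -c "
from cell import *
print(finish_job())"
```

```text
the job is handed in; nothing more can be done
None
```

All three clips were swept over the board end into the bin and the job was handed in at about 17 s; the bolt and bushing measured unmoved, and the arm stayed well above the screwdriver, which it hid in the final picture.

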